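Unlatch the finned module and set it in the empty tray

ROBOT

A 7-joint arm with a two-finger parallel gripper is mounted at the origin on the work surface. World frame = base frame: x ahead of the robot, y to its left, z up, the work surface at z = 0. Lengths are in m, angles in rad, forces in N, time in s.
With the tool pointing down it reaches from about 0.4 to 0.9 m from the base axis. Payload 5.5 kg.
Tool frame: the origin (TCP) lies midway between the tips of the shut fingers; the grasp point (between the pads) lies 19 mm behind it; z points along the fingers, y is the line along which they close (so a half turn about z gives the same grasp; the last joint's range is limited). The gripper opens to 92 mm and grips with 3 to 60 N. Pads are 19 mm wide; open, the fingers measure 130 mm over their backs; the gripper's body (75 mm by 190 mm) begins 47 mm behind the grasp point.
Start: joints at [-0.886, 0.501, -0.427, 1.55, 0.221, 1.138, -0.21], TCP at [0.266, 0.593, 0.227] pointing down, gripper open.
Joint ranges: [-2.88, 2.88], [-0.31, 2.03], [-1.54, 1.56], [0.2, 2.42], [-1.41, 4.55], [0.19, 2.02], [-2.57, 2.57]. Speed limits (rad/s): [2.57, 2.57, 3.14, 3.14, 3.14, 3.14, 3.14].

INTERFACE

Orientations are given as a unit quaternion [w, x, y, z].
In Python, from rig import monitor, imaging, arm, nets gives the robot as it stands.
- The arm moves only by the tool carry_out, never from a script. Its argument "series" is a list of rows, each an object of numbers: "dx", "dy", "dz": the shift along the tool's x, y, z in cm; "yaw": the turn about the tool's z in degrees. In form: [{"dx": .., "dy": .., "dz": .., "yaw": ..}, ...]. A call has 1 to 8 rows; each row shifts and turns the commanded pose from where the row before left it, along the tool's axes as they then stand; what a row does not reach is not made up. A row lasts 1/8 s, in which the tool goes at most 62.5 mm and 10.7 degrees, less where a joint would pass 70% of its speed; a pose out of reach is approached as far as the arm can. A call with a gripper value outside its range is refused whole. "gripper" is the gripper's target within -1 to 1 (fully open at 1, half-way at 0, shut at -1), set as the call begins (left out, the last holds). The fingers move at their own pace and stop on an object; "newtons" is the grip in N (left out, the last holds). Time passes only in rows, so rows that do not move let the fingers close. It gives the time, the measured TCP pose, the force, the opening and the grip force at its end, in the units of the state.
- monitor.read_state(): the state, without advancing time (a new reading comes with each control period).
- imaging.grab_frame(name): name is "scene" or "top" or "wrist"; returns the picture (480x640x3 uint8, red, green, blue); there is no depth.
- imaging.get_calibration(name): a dict with "fov_y" (degrees; the focal length in pixels is half the picture's height over the tangent of half this angle, whatever the lens; pixels are square), "cx", "cy" (the principal point, pixels), "D" ([k1, k2, p1, p2, k3] as OpenCV has them; the pictures are not rectified), "extrinsics" (4x4, takes a point from world to camera coordinates); the wrist camera has in their place "hand_eye" (4x4, takes a point from camera to tool coordinates, whose origin is the TCP and whose axes are the flange's). Camera axes: x right, y up, looking along -z (the intrinsics and any distortion apply to the point x, -y, -z); pixel columns grow to the right and rows downward; lengths in m; the calibration is good to about 2 mm. A picture is of the moment at which its call begins: read the wrist's pose just before it. get_calibration takes no time and is no camera call.
- arm.finish_job(): hands the job in; it is judged then, once.
Trained networks look in the newest picture that a camera, given by its name, has taken for a name from the list of things; names that differ only in an ending like _2 or _b are one class to them, and where a whole thing is asked for, a point or a joint stands for the part that bears it (a point fixed in the world has none). Each returns a list of dicts, best first, with "confidence" (0 to 1); they miss things now and then, are a little off and sometimes report something else, mostly with a low value. They report only what shows in the picture. A call takes as long as a camera call. They do not tell look-alikes from the thing itself.
- nets.search_frame(camera, target): "point" ([x, y, z] in m, in world coordinates, good to about 4 mm: the middle of the surface that is visible of it).
- nets.silhouettes(camera, target): "pixels" (480x640 bool, what is visible of it).
The state is a dict: "clock": time; "q": joint angles; "dq": joint speeds; "effort": joint torques, N m; "tool_pos": TCP position; "ee_rot": TCP orientation; "force": force on the tool from outside, world axes, zero at the start; "wrist_torque": the same for the moment, N m; "grip_width": finger opening in m; "grasp_force": force on a finger pad.
Only numpy, scipy, OpenCV 4.12 (cv2) and the standard library are available. Lean on these libraries where they do the work, as an engineer would, in place of code of your own. Each camera call takes 0.05 s, during which the arm holds its last target. There are 200 camera calls.

TASK

Take the module with the finned top out of the open chassis: pinch its two opposite side buttons together all the way in, so that its latches let go, and lift it straight out. Set it down gently, standing upright on the floor of the empty black tray, and let go; leave the other module plugged in.

Things in the scene. Friction and masses are not known exactly. Their poses are not given: they have to be found in the camera images.
- finned_module: Grey block 46 mm (its x) by 80 mm (y), 87 mm tall, top of seven aluminium fins, 0.25 kg. Origin: centre of underside, z up. Latched with 2 mm play in one of two sockets (17 mm deep) of an open chassis: underside 25 mm, chassis rim 60 mm above the table. Mid -x and +x faces: a grey button each, 24 mm wide (y), 22 mm tall, centred 57 mm above the underside. With both held in it lifts straight out.
- fin_button_front (a joint): Travel of the button on the finned module's -x face: 0 m out (latched, 8 mm proud; 62 mm over both), 0.007 m pressed home towards +x (48 mm over both). Its barb, low on the module, leaves the socket's lip at 0.005. Spring: 1.2 N to start, 4 N at the end; springs out when let go, barbs then 59 mm over both, 7 to 12 mm above the underside.
- fin_button_rear (a joint): The same for the button on the +x face: 0 m out (latched), 0.007 m pressed home towards -x; same spring and barb.
- empty_tray: The empty one of two alike fixed black open trays, 104 mm along its x, 124 mm along its y, 22 mm high, walls and floor 4 mm thick (inside 96 x 116 mm). Origin: centre of its underside on the table; z up. The other tray holds a small dark heat sink and a white relay.
- socket_module: The other module, to be left alone: same block and buttons, but a flat top with two round brass sockets (90 mm tall in all). Origin: centre of underside. Stands in the chassis's other socket, in line with the finned one along y, centres 106 mm apart.
Mind the look-alikes: they are no part of the job. Leave any brown, pink or turquoise look-alike of the finned_module alone.

How it is judged:
On the way, in this order (a step that is already met when the one before it is completed fails the run):
1. both buttons of the finned module are pressed in together while it still stands in its socket (value of joint each of fin_button_front, fin_button_rear above 0.005 m and distance of finned_module from where it was at the start of the episode below 0.01 m), for 0.1 s.
2. the finned module is lifted clear of the chassis (height (world z) of finned_module above 0.065 m), for 0.05 s.
At the end, for the whole second after the job is handed in: The finned module stands at rest, upright within about 6 degrees, its underside on the floor of the empty tray (within 4 mm) and within 35 mm of the tray's middle, released with both buttons sprung out; the other module is still in its socket, within 10 mm of where it was (horizontal distance between finned_module and empty_tray below 0.035 m and z of finned_module in the frame of empty_tray below 0.008 m and angle between finned_module's own z axis and vertical below 0.1 rad and linear speed of finned_module below 0.02 m/s and value of joint each of fin_button_front, fin_button_rear below 0.003 m and distance of socket_module from where it was at the start of the episode below 0.01 m); the robot touches nothing.
It fails at once if the other module is disturbed (moved by more than 15 mm) (distance of socket_module from where it was at the start of the episode above 0.015 m).
It fails at once if the finned module is dropped into the tray (faster than 0.6 m/s just above its floor) (horizontal distance between finned_module and empty_tray below 0.07 m and z of finned_module in the frame of empty_tray below 0.04 m and linear speed of finned_module above 0.6 m/s).
It also fails if it takes over 43 s, if anything falls off the work surface, if the arm or the gripper's body presses on something with over 40 N, if the wrist force passes 120 N, or if a joint passes its speed limit or range.

## Working session

There is one attempt and no reset: what is moved stays moved. The work goes in short steps, Python scripts to look and compute and a tool call to move; the robot and the scene stay as the last step left them, time stands still between calls to the robot, and variables do not carry over. Pictures are saved under pics/ and viewed, at most 10 in all, crops included, and the job is handed in when it is done.

Besides the shell and the picture viewer there is one more tool, called after ">>>" in YAML: its name, and indented under it one key for each argument. carry_out: Moves the arm, as the interface text tells. Its arguments: {"type":"object","properties":{"series":{"type":"array","items":{"type":"object","properties":{"dx":{"type":"number"},"dy":{"type":"number"},"dz":{"type":"number"},"yaw":{"type":"number"}}}},"gripper":{"type":"number"},"newtons":{"type":"number"}},"required":["series"]}

```bash
mkdir -p pics; python3 - <<'E'
from rig import monitor, imaging, arm, nets
import cv2, numpy as np
s=monitor.read_state(); print(s)
for c in ("scene","top"):
    im=imaging.grab_frame(c); cv2.imwrite(f"pics/{c}0.png",im[...,::-1])
    k=imaging.get_calibration(c); print(c,k)
    for t in ("finned_module","socket_module","empty_tray","fin_button_front","fin_button_rear"):
        for d in nets.search_frame(c,t)[:4]: print(c,t,np.round(d["point"],3),round(d["confidence"],2))
print(imaging.get_calibration("wrist"))
E
```

```text
{'clock': 0.0, 'q': array([-0.88579913,  0.50186021, -0.42676128,  1.55143382,  0.2207926 ,
        1.13829525, -0.21032666]), 'dq': array([ 4.15178703e-04, -1.74518830e-04, -7.92574226e-05,  1.63321914e-03,
       -5.30649129e-04, -2.17051319e-03, -6.10175296e-04]), 'effort': array([-5.64249749e-04, -5.66599882e+01, -5.81663847e+00, -2.79111207e+01,
       -6.86808885e-02,  3.08975147e-02,  1.82355425e-04]), 'tool_pos': array([0.26588105, 0.59237261, 0.22567469]), 'ee_rot': array([-2.35135796e-04,  2.09340711e-01,  9.77842278e-01, -9.43610380e-04]), 'force': array([0.01477168, 0.91588019, 0.77154209]), 'wrist_torque': array([-0.02045525,  0.00460925,  0.01634159]), 'grasp_force': 0.0, 'grip_width': 0.09172461403746052}
scene {'fov_y': 49.28324042672083, 'cx': 322.950749438731, 'cy': 244.27071379763967, 'D': array([-0.0399591,  0.       ,  0.       ,  0.       ,  0.       ]), 'extrinsics': array([[-0.8364589 ,  0.54802806,  0.00132198,  0.39854908],
       [-0.41844075, -0.64022293,  0.64422197,  0.21036588],
       [ 0.35389808,  0.53831203,  0.76483744, -1.20688297],
       [ 0.   
[... 1219 characters left out ...]
069] 0.55
top fin_button_front [0.349 0.264 0.067] 0.46
top fin_button_front [0.47  0.258 0.091] 0.4
top fin_button_rear [0.674 0.291 0.058] 0.63
top fin_button_rear [0.298 0.236 0.065] 0.44
{'fov_y': 59.521584998840495, 'cx': 323.10101195372283, 'cy': 237.75179061077856, 'D': array([0.01473017, 0.        , 0.        , 0.        , 0.        ]), 'hand_eye': array([[ 5.40385003e-04,  9.68555760e-01,  2.48795995e-01,
         6.73989226e-02],
       [ 9.99999107e-01, -8.27568823e-04,  1.04970352e-03,
         1.89886879e-04],
       [ 1.22259220e-03,  2.48795205e-01, -9.68555342e-01,
        -1.58657755e-01],
       [ 0.00000000e+00,  0.00000000e+00,  0.00000000e+00,
         1.00000000e+00]])}
```

View pics/scene0.png

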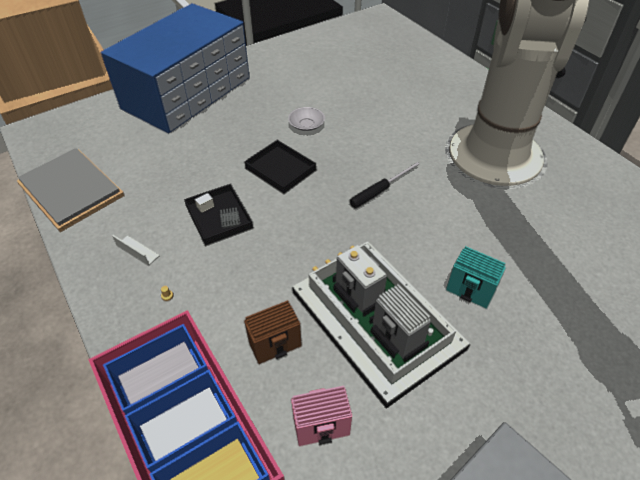

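View pics/top0.png

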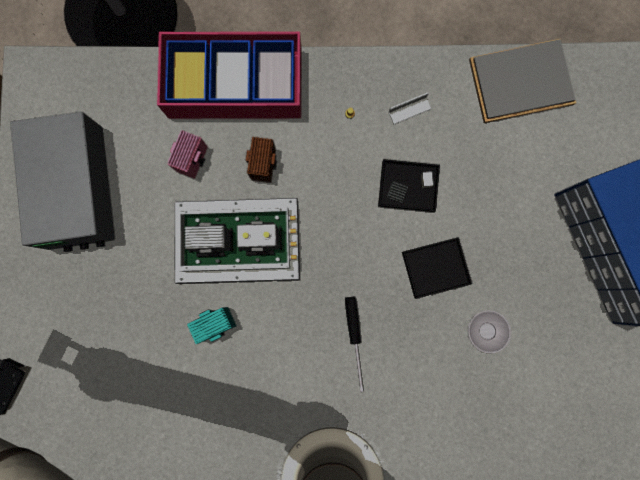

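The grey finned module stands at the left end of the chassis in the top view (205,237), long axis along y. The empty tray is at (437,268), yawed about +12°. The brown, pink and turquoise ones are look-alikes. I'll move above the module for a close look.

>>> carry_out:
  series:
    - {"dx": -4.4,"dy": -2.6,"dz": -0.8}
    - {"dx": -4.4,"dy": -2.6,"dz": -0.8}
    - {"dx": -4.4,"dy": -2.6,"dz": -0.8}
    - {"dx": -4.4,"dy": -2.6,"dz": -0.8}
    - {"dx": -4.4,"dy": -2.6}
    - {"dx": -4.4,"dy": -2.6}
    - {"dx": -4.4,"dy": -2.6}
    - {"dx": -4.4,"dy": -2.6}
  gripper: 1

```text
invalid input
```

>>> carry_out:
  series:
    - {"yaw": 9.4}
    - {"yaw": 9.4}
    - {"yaw": 9.4}
    - {"yaw": 9.4}
    - {"yaw": 9.4}
    - {"yaw": 9.4}
    - {"yaw": 9.4}
    - {}

```text
invalid input
```

>>> carry_out:
  series:
    - {"dx": -4.4,"dy": -2.6,"dz": -0.8,"yaw": 0}
    - {"dx": -4.4,"dy": -2.6,"dz": -0.8,"yaw": 0}
    - {"dx": -4.4,"dy": -2.6,"dz": -0.8,"yaw": 0}
    - {"dx": -4.4,"dy": -2.6,"dz": -0.8,"yaw": 0}
    - {"dx": -4.4,"dy": -2.6,"dz": 0,"yaw": 0}
    - {"dx": -4.4,"dy": -2.6,"dz": 0,"yaw": 0}
    - {"dx": -4.4,"dy": -2.6,"dz": 0,"yaw": 0}
    - {"dx": -4.4,"dy": -2.6,"dz": 0,"yaw": 0}
  gripper: 1

```text
clock: 1.6
tool_pos: [0.503, 0.2578, 0.2591]
ee_rot: [0.0, 0.209, 0.978, 0.0]
force: [0.2, 0.4, -0.5]
grip_width: 0.0922
grasp_force: 0.0
```

>>> carry_out:
  series:
    - {"dx": 0,"dy": 0,"dz": 0,"yaw": 9.4}
    - {"dx": 0,"dy": 0,"dz": 0,"yaw": 9.4}
    - {"dx": 0,"dy": 0,"dz": 0,"yaw": 9.4}
    - {"dx": 0,"dy": 0,"dz": 0,"yaw": 9.4}
    - {"dx": 0,"dy": 0,"dz": 0,"yaw": 9.4}
    - {"dx": 0,"dy": 0,"dz": 0,"yaw": 9.4}
    - {"dx": 0,"dy": 0,"dz": 0,"yaw": 9.4}
    - {"dx": 0,"dy": 0,"dz": 0,"yaw": 0}

```text
clock: 2.6
tool_pos: [0.502, 0.2593, 0.2588]
ee_rot: [0.0, 0.706, 0.708, 0.0]
force: [0.5, 0.1, 0.0]
grip_width: 0.0917
grasp_force: 0.0
```

```bash
cat > h.py <<'E'
from rig import monitor, imaging, arm, nets
import cv2, numpy as np
from scipy.spatial.transform import Rotation as R
def cam(c):
    k=imaging.get_calibration(c); f=240/np.tan(np.radians(k["fov_y"]/2))
    K=np.array([[f,0,k["cx"]],[0,f,k["cy"]],[0,0,1]])
    if "hand_eye" in k:
        s=monitor.read_state(); T=np.eye(4); T[:3,:3]=R.from_quat(s["ee_rot"],scalar_first=True).as_matrix(); T[:3,3]=s["tool_pos"]
        E=np.linalg.inv(T@k["hand_eye"])
    else: E=k["extrinsics"]
    return K,k["D"],np.diag([1,-1,-1,1.])@E
def back(C,px,z):
    K,D,E=C; px=np.atleast_2d(np.float64(px)); r=cv2.undistortPoints(px[:,None],K,D)[:,0]
    d=np.c_[r,np.ones(len(r))]@E[:3,:3]; o=-E[:3,:3].T@E[:3,3]
    return o+d*((z-o[2])/d[:,2:])
def proj(C,P):
    K,D,E=C; return cv2.projectPoints(np.float64(P),cv2.Rodrigues(E[:3,:3])[0],E[:3,3],K,D)[0][:,0]
E
python3 - <<'E'
from h import *
C=cam("wrist"); im=imaging.grab_frame("wrist"); cv2.imwrite("pics/w1.png",im[...,::-1]); np.savez("w1.npz",K=C[0],D=C[1],E=C[2])
for t in ("finned_module","socket_module","fin_button_front","fin_button_rear"):
    for d in nets.search_frame("wrist",t)[:3]: print(t,np.round(d["point"],4),round(d["confidence"],2),proj(C,[d["point"]])[0].round())
C2=cam("top"); imaging.grab_frame("top")
for d in nets.silhouettes("top","empty_tray")[:2]:
    c=max(cv2.findContours(d["pixels"].astype(np.uint8),0,2)[0],key=cv2.contourArea)
    b=cv2.boxPoints(cv2.minAreaRect(c)); print(d["confidence"],b.round()); B=back(C2,b,0.02); print(B.round(4),B.mean(0),np.linalg.norm(np.diff(B,axis=0),axis=1))
E
```

```text
finned_module [0.3329 0.2597 0.0792] 0.73 [117. 213.]
finned_module [0.4994 0.2667 0.103 ] 0.71 [321. 210.]
finned_module [0.6754 0.3164 0.081 ] 0.67 [547. 143.]
socket_module [0.5035 0.1891 0.1024] 0.65 [326. 305.]
fin_button_front [0.4713 0.2645 0.0943] 0.61 [285. 211.]
fin_button_front [0.6902 0.3442 0.068 ] 0.57 [562. 106.]
fin_button_front [0.3484 0.263  0.056 ] 0.56 [147. 204.]
fin_button_rear [0.6754 0.1816 0.0599] 0.95 [515. 294.]
fin_button_rear [0.672  0.2891 0.0642] 0.77 [528. 176.]
fin_button_rear [0.5261 0.2636 0.0911] 0.74 [355. 212.]
```

View pics/w1.png

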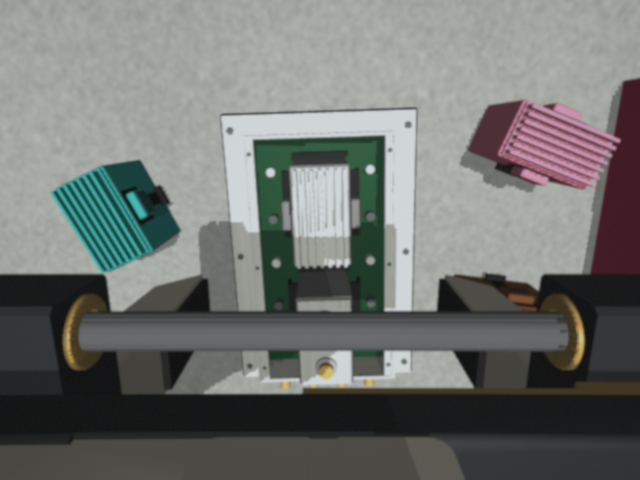

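The fin top's corners are about (290,165), (348,164), (353,267), (294,268). The buttons are grey tabs at (285,215) and (355,212).

```bash
python3 - <<'E'
from h import *
z=np.load("w1.npz"); C=(z["K"],z["D"],z["E"])
B=back(C,[(290,165),(348,164),(353,267),(294,268)],0.112); print(B.round(4),B.mean(0))
print("yaw deg",[np.degrees(np.arctan2(*(p-q)[:2]*[-1,1])).round(1) for p,q in ((B[0],B[3]),(B[1],B[2]))])
im=cv2.imread("pics/w1.png"); cv2.imwrite("pics/w1c.png",cv2.resize(im[100:300,210:430],None,fx=3,fy=3))
# chassis outer corners rim? flange lines
B=back(C,[(254,141),(384,138),(384,350),(268,350)],0.025); print(B.round(4))
C2=cam("top"); imaging.grab_frame("top")
for d in nets.silhouettes("top","empty_tray")[:2]:
    c=max(cv2.findContours(d["pixels"].astype(np.uint8),0,2)[0],key=cv2.contourArea)
    b=cv2.boxPoints(cv2.minAreaRect(c)); print(d["confidence"],b.round()); B=back(C2,b,0.02); print(B.round(4),B.mean(0),np.linalg.norm(np.diff(B,axis=0),axis=1))
E
```

```text
[[0.4773 0.3015 0.112 ]
 [0.519  0.3023 0.112 ]
 [0.5242 0.2245 0.112 ]
 [0.4791 0.2235 0.112 ]] [0.49990625 0.26295274 0.112     ]
yaw deg [np.float64(1.3), np.float64(3.8)]
[[0.4381 0.3158 0.025 ]
 [0.5563 0.3188 0.025 ]
 [0.5647 0.1051 0.025 ]
 [0.4445 0.1047 0.025 ]]
0.79 [[401. 252.]
 [459. 236.]
 [472. 284.]
 [414. 299.]]
[[ 0.4758 -0.1488  0.02  ]
 [ 0.5105 -0.2728  0.02  ]
 [ 0.4085 -0.2977  0.02  ]
 [ 0.3741 -0.175   0.02  ]] [ 0.44224483 -0.22356642  0.02      ] [0.12878544 0.1049743  0.12742969]
```

View pics/w1c.png

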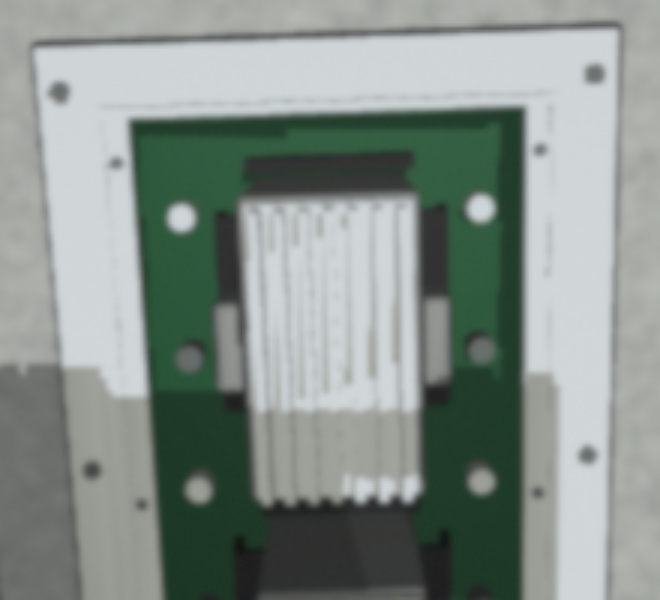

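```bash
python3 - <<'E'
from h import *
z=np.load("w1.npz"); C=(z["K"],z["D"],z["E"])
B=back(C,[(290.3,165.7),(348.3,165),(350.3,266.7),(295.3,267.7)],0.112); print(B.round(4),B.mean(0))
for zz in (.082,.093): 
  B=back(C,[(282.3,215),(360,214)],zz); print(B.round(4),B.mean(0),B[1,0]-B[0,0])
B=back(C,[(282,201),(282.5,230),(351,199),(351,228)],.093);print(B.round(4))
# predicted overlay: box+buttons at (0.4995,0.2625), yaw 2deg
c=np.array([.4997,.2625,.025]);Rz=R.from_euler("z",2,degrees=True).as_matrix()
P=[(-.023,.04,.087),(.023,.04,.087),(.023,-.04,.087),(-.023,-.04,.087),(-.031,.012,.068),(-.031,-.012,.068),(.031,.012,.068),(.031,-.012,.068)]
q=proj(C,c+np.array(P)@Rz.T); print(((q-[210,100])*3).round(0))
E
```

```text
[[0.4775 0.301  0.112 ]
 [0.5192 0.3016 0.112 ]
 [0.5222 0.2247 0.112 ]
 [0.4801 0.2238 0.112 ]] [0.49974725 0.26277107 0.112     ]
[[0.468  0.2588 0.082 ]
 [0.5312 0.2598 0.082 ]] [0.49961835 0.25930602 0.082     ] 0.06322895017831937
[[0.4691 0.261  0.093 ]
 [0.5303 0.262  0.093 ]] [0.49967479 0.26150888 0.093     ] 0.06115578330311183
[[0.4691 0.2721 0.093 ]
 [0.469  0.2489 0.093 ]
 [0.5229 0.2739 0.093 ]
 [0.5234 0.2507 0.093 ]]
[[232. 194.]
 [424. 188.]
 [428. 505.]
 [248. 511.]
 [213. 298.]
 [218. 388.]
 [451. 291.]
 [452. 381.]]
```

>>> carry_out:
  series:
    - {"dx": 0.3,"dy": -0.23,"dz": 2,"yaw": -1.8}
    - {"dx": 0,"dy": 0,"dz": 3.5,"yaw": 0}
    - {"dx": 0,"dy": 0,"dz": 3.5,"yaw": 0}
    - {"dx": 0,"dy": 0,"dz": 1,"yaw": 0}
    - {"dx": 0,"dy": 0,"dz": 0,"yaw": 0}

```text
clock: 3.68
tool_pos: [0.4997, 0.2621, 0.1586]
ee_rot: [-0.0, 0.696, 0.718, -0.0]
force: [0.4, -0.1, 0.5]
grip_width: 0.0917
grasp_force: 0.0
```

```bash
python3 - <<'E'
from h import *
s=monitor.read_state(); print(s["tool_pos"],s["ee_rot"])
C=cam("wrist"); im=imaging.grab_frame("wrist"); cv2.imwrite("pics/w2.png",im[...,::-1]); np.savez("w2.npz",K=C[0],D=C[1],E=C[2])
E
```

```text
[0.49970382 0.26213816 0.15863383] [-1.71444105e-04  6.95651461e-01  7.18379342e-01 -3.68924128e-04]
```

View pics/w2.png

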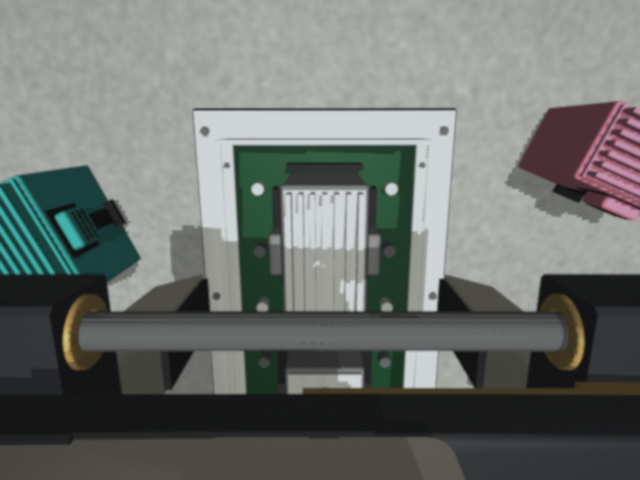

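The module (fins 281–369) and the chassis rim (193–456) are centred and square in view, so I'm descending and pinching.

>>> carry_out:
  series:
    - {"dx": 0,"dy": 0,"dz": 3,"yaw": 0}
    - {"dx": 0,"dy": 0,"dz": 3,"yaw": 0}
    - {"dx": 0,"dy": 0,"dz": 2,"yaw": 0}
    - {"dx": 0,"dy": 0,"dz": 0.8,"yaw": 0}
    - {"dx": 0,"dy": 0,"dz": 0.4,"yaw": 0}
    - {"dx": 0,"dy": 0,"dz": 0,"yaw": 0}
    - {"dx": 0,"dy": 0,"dz": 0,"yaw": 0}

```text
clock: 4.6
tool_pos: [0.5004, 0.2626, 0.0676]
ee_rot: [0.0, 0.696, 0.718, 0.001]
force: [0.2, 0.1, 0.7]
grip_width: 0.0919
grasp_force: 0.0
```

>>> carry_out:
  series:
    - {"dx": 0,"dy": 0,"dz": 0,"yaw": 0}
    - {"dx": 0,"dy": 0,"dz": 0,"yaw": 0}
    - {"dx": 0,"dy": 0,"dz": 0,"yaw": 0}
    - {"dx": 0,"dy": 0,"dz": 0,"yaw": 0}
    - {"dx": 0,"dy": 0,"dz": 0,"yaw": 0}
    - {"dx": 0,"dy": 0,"dz": 0,"yaw": 0}
    - {"dx": 0,"dy": 0,"dz": 0,"yaw": 0}
    - {"dx": 0,"dy": 0,"dz": 0,"yaw": 0}
  gripper: -1
  newtons: 25

```text
clock: 5.6
tool_pos: [0.5002, 0.2623, 0.0671]
ee_rot: [0.0, 0.696, 0.718, 0.0]
force: [0.4, -0.6, 5.0]
grip_width: 0.0461
grasp_force: 25.0
```

```bash
python3 - <<'E'
from h import *
s=monitor.read_state(); print(s["force"],s["grip_width"],s["wrist_torque"])
C=cam("scene"); im=imaging.grab_frame("scene"); u,v=proj(C,[(.5,.262,.09)])[0].astype(int); print(u,v)
cv2.imwrite("pics/s2.png",cv2.resize(im[v-75:v+75,u-100:u+100,::-1],None,fx=4,fy=4,interpolation=2))
E
```

```text
[ 0.38546914 -0.6025987   5.00289096] 0.046067462415157925 [-0.25589289  0.06310549 -0.00814859]
401 313
```

View pics/s2.png

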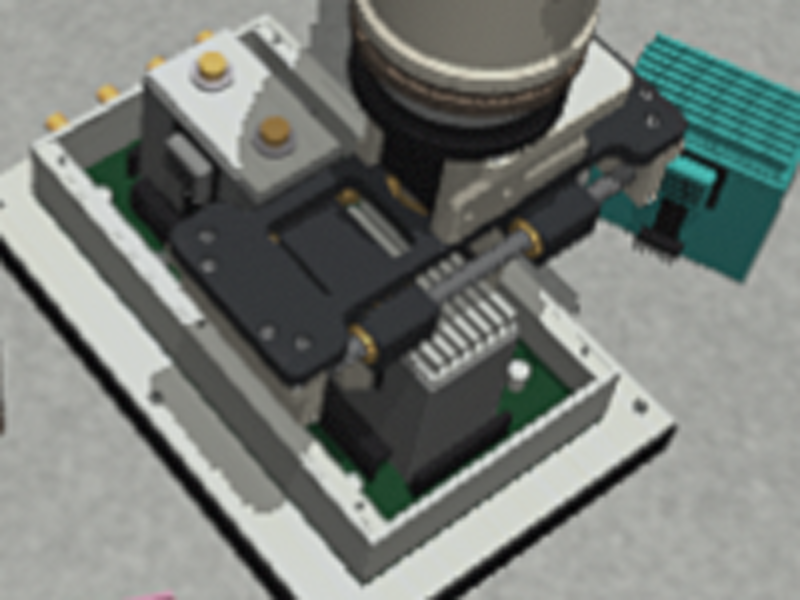

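The gripper sits square over the module with its fingers outside the buttons; the width is near the pressed-home value. Next is a gentle test lift.

>>> carry_out:
  series:
    - {"dx": 0,"dy": 0,"dz": -0.3,"yaw": 0}
    - {"dx": 0,"dy": 0,"dz": -0.3,"yaw": 0}
    - {"dx": 0,"dy": 0,"dz": -0.4,"yaw": 0}
    - {"dx": 0,"dy": 0,"dz": 0,"yaw": 0}

```text
clock: 6.15
tool_pos: [0.4999, 0.2623, 0.077]
ee_rot: [0.0, 0.696, 0.718, 0.0]
force: [0.4, 0.4, -2.1]
grip_width: 0.046
grasp_force: 25.0
```

>>> carry_out:
  series:
    - {"dx": 0,"dy": 0,"dz": -1,"yaw": 0}
    - {"dx": 0,"dy": 0,"dz": -1.5,"yaw": 0}
    - {"dx": 0,"dy": 0,"dz": -2,"yaw": 0}
    - {"dx": 0,"dy": 0,"dz": -2.5,"yaw": 0}
    - {"dx": 0,"dy": 0,"dz": -2.5,"yaw": 0}
    - {"dx": 0,"dy": 0,"dz": -2.5,"yaw": 0}
    - {"dx": 0,"dy": 0,"dz": -1,"yaw": 0}
    - {"dx": 0,"dy": 0,"dz": 0,"yaw": 0}

```text
clock: 7.15
tool_pos: [0.5002, 0.2624, 0.2077]
ee_rot: [0.0, 0.696, 0.718, 0.001]
force: [0.0, -0.3, -2.7]
grip_width: 0.046
grasp_force: 25.0
```

```bash
python3 - <<'E'
from h import *
s=monitor.read_state(); print(s["force"],s["grip_width"],s["wrist_torque"])
C=cam("scene"); im=imaging.grab_frame("scene"); u,v=proj(C,[(.5,.262,.17)])[0].astype(int); print(u,v)
cv2.imwrite("pics/s3.png",cv2.resize(im[v-75:v+125,u-130:u+130,::-1],None,fx=3,fy=3,interpolation=2))
C2=cam("top"); im=imaging.grab_frame("top"); cv2.imwrite("pics/t3.png",cv2.resize(im[210:330,370:520,::-1],None,fx=5,fy=5,interpolation=2))
E
```

```text
[ 0.00999747 -0.30801841 -2.67433722] 0.04596110791639163 [-0.08202428  0.08543853 -0.02626379]
408 283
```

View pics/s3.png

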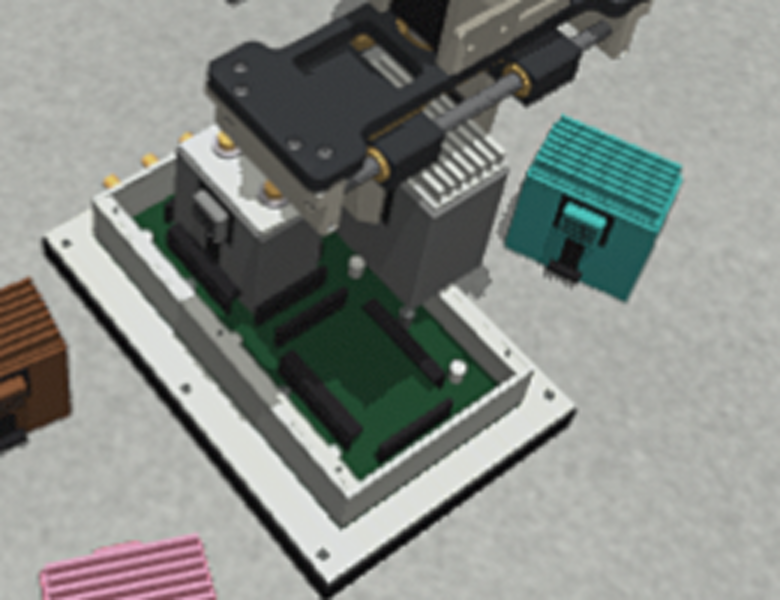

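View pics/t3.png

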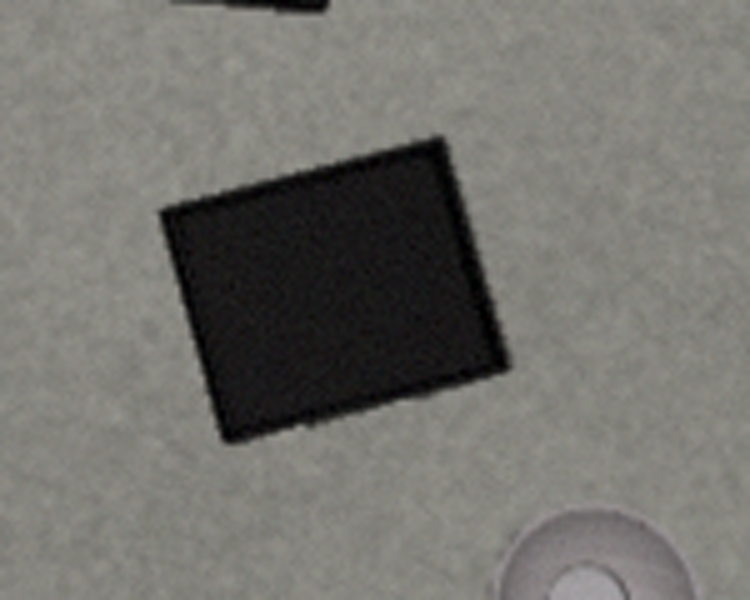

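The module is out and upright; the other one stays put. The tray is unobstructed, at about (0.442, -0.225) with yaw 15.6°. I'm carrying the module over.

>>> carry_out:
  series:
    - {"dx": -1.5,"dy": -0.2,"dz": 0,"yaw": 0}
    - {"dx": -3,"dy": -0.4,"dz": 0,"yaw": 0}
    - {"dx": -4,"dy": -0.6,"dz": 0,"yaw": 0}
    - {"dx": -4,"dy": -0.6,"dz": 0,"yaw": 0}
    - {"dx": -4,"dy": -0.6,"dz": 0,"yaw": 0}
    - {"dx": -4,"dy": -0.6,"dz": 0,"yaw": 0}
    - {"dx": -4,"dy": -0.6,"dz": 0,"yaw": 0}
    - {"dx": -4,"dy": -0.6,"dz": 0,"yaw": 0}

```text
clock: 8.25
tool_pos: [0.4655, -0.0264, 0.206]
ee_rot: [-0.0, 0.696, 0.718, -0.001]
force: [1.1, 0.5, -1.4]
grip_width: 0.0459
grasp_force: 25.0
```

>>> carry_out:
  series:
    - {"dx": -4,"dy": -0.6,"dz": 0,"yaw": 0}
    - {"dx": -4,"dy": -0.6,"dz": 0,"yaw": 0}
    - {"dx": -4,"dy": -0.6,"dz": 0,"yaw": 0}
    - {"dx": -3.5,"dy": -0.5,"dz": 0,"yaw": 0}
    - {"dx": -2.5,"dy": -0.4,"dz": 0,"yaw": 0}
    - {"dx": -1.5,"dy": -0.3,"dz": 0,"yaw": 0}
    - {"dx": -0.5,"dy": -0.1,"dz": 0,"yaw": 0}
    - {"dx": 0,"dy": 0,"dz": 0,"yaw": 0}

```text
clock: 9.25
tool_pos: [0.4422, -0.2244, 0.2064]
ee_rot: [-0.0, 0.696, 0.718, 0.0]
force: [-0.2, 0.3, -2.2]
grip_width: 0.0461
grasp_force: 25.0
```

>>> carry_out:
  series:
    - {"dx": 0,"dy": 0,"dz": 0,"yaw": -3}
    - {"dx": 0,"dy": 0,"dz": 0,"yaw": -5}
    - {"dx": 0,"dy": 0,"dz": 0,"yaw": -4}
    - {"dx": 0,"dy": 0,"dz": 0,"yaw": -1.8}
    - {"dx": 0,"dy": 0,"dz": 0,"yaw": 0}

```text
clock: 9.88
tool_pos: [0.4425, -0.2242, 0.2067]
ee_rot: [-0.0, 0.604, 0.797, 0.0]
force: [-0.2, 0.7, -2.1]
grip_width: 0.046
grasp_force: 25.0
```

```bash
python3 - <<'E'
from h import *
s=monitor.read_state(); print(s["tool_pos"],s["ee_rot"],s["force"],s["wrist_torque"])
C=cam("scene"); im=imaging.grab_frame("scene"); u,v=proj(C,[(.442,-.225,.1)])[0].astype(int); print(u,v)
cv2.imwrite("pics/s4.png",cv2.resize(im[v-75:v+75,u-100:u+100,::-1],None,fx=4,fy=4,interpolation=2))
E
```

```text
[ 0.44253002 -0.22421136  0.20668124] [-8.21733421e-05  6.04176206e-01  7.96850733e-01  1.22506151e-04] [-0.17730209  0.68014205 -2.13349541] [-0.0527201   0.01236136 -0.03006087]
277 132
```

View pics/s4.png

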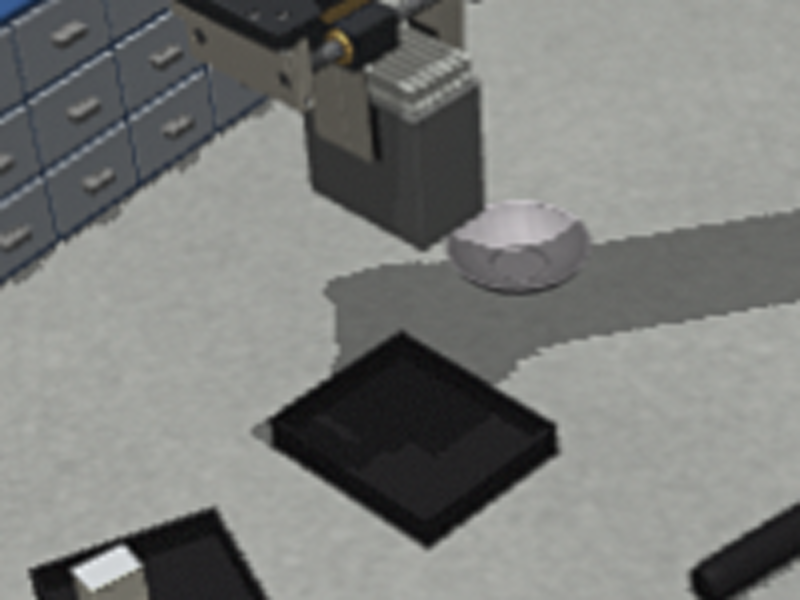

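The module hangs upright, square with the tray, and directly above it in plan. I'm lowering it, slowly near the floor.

>>> carry_out:
  series:
    - {"dx": 0,"dy": 0,"dz": 1.5,"yaw": 0}
    - {"dx": 0,"dy": 0,"dz": 3,"yaw": 0}
    - {"dx": 0,"dy": 0,"dz": 3,"yaw": 0}
    - {"dx": 0,"dy": 0,"dz": 3,"yaw": 0}
    - {"dx": 0,"dy": 0,"dz": 2.5,"yaw": 0}
    - {"dx": 0,"dy": 0,"dz": 1.5,"yaw": 0}
    - {"dx": 0,"dy": 0,"dz": 0.7,"yaw": 0}
    - {"dx": 0,"dy": 0,"dz": 0,"yaw": 0}

```text
clock: 10.92
tool_pos: [0.4423, -0.2249, 0.0545]
ee_rot: [-0.0, 0.604, 0.797, -0.0]
force: [-0.5, -0.5, -1.2]
grip_width: 0.0457
grasp_force: 25.0
```

>>> carry_out:
  series:
    - {"dx": 0,"dy": 0,"dz": 0.2,"yaw": 0}
    - {"dx": 0,"dy": 0,"dz": 0.2,"yaw": 0}
    - {"dx": 0,"dy": 0,"dz": 0.1,"yaw": 0}
    - {"dx": 0,"dy": 0,"dz": 0.1,"yaw": 0}
    - {"dx": 0,"dy": 0,"dz": 0,"yaw": 0}

```text
clock: 11.55
tool_pos: [0.4423, -0.2249, 0.0487]
ee_rot: [-0.0, 0.604, 0.797, 0.0]
force: [-0.3, -0.1, -1.7]
grip_width: 0.0459
grasp_force: 25.0
```

>>> carry_out:
  series:
    - {"dx": 0,"dy": 0,"dz": 0.1,"yaw": 0}
    - {"dx": 0,"dy": 0,"dz": 0.1,"yaw": 0}
    - {"dx": 0,"dy": 0,"dz": 0.1,"yaw": 0}
    - {"dx": 0,"dy": 0,"dz": 0,"yaw": 0}

```text
clock: 12.05
tool_pos: [0.4423, -0.2249, 0.0461]
ee_rot: [-0.0, 0.604, 0.797, 0.0]
force: [-0.7, 0.6, 4.5]
grip_width: 0.0458
grasp_force: 25.0
```

It's touching down (force went from -1.7 to +4.5 N at the expected height). Release.

>>> carry_out:
  series:
    - {"dx": 0,"dy": 0,"dz": 0,"yaw": 0}
    - {"dx": 0,"dy": 0,"dz": 0,"yaw": 0}
    - {"dx": 0,"dy": 0,"dz": 0,"yaw": 0}
    - {"dx": 0,"dy": 0,"dz": 0,"yaw": 0}
    - {"dx": 0,"dy": 0,"dz": 0,"yaw": 0}
    - {"dx": 0,"dy": 0,"dz": 0,"yaw": 0}
  gripper: 1

```text
clock: 12.8
tool_pos: [0.4423, -0.2249, 0.0457]
ee_rot: [-0.0, 0.604, 0.797, 0.0]
force: [0.3, -0.1, -0.0]
grip_width: 0.0916
grasp_force: 0.0
```

>>> carry_out:
  series:
    - {"dx": 0,"dy": 0,"dz": -1,"yaw": 0}
    - {"dx": 0,"dy": 0,"dz": -2,"yaw": 0}
    - {"dx": 0,"dy": 0,"dz": -3,"yaw": 0}
    - {"dx": 0,"dy": 0,"dz": -3,"yaw": 0}
    - {"dx": 0,"dy": 0,"dz": -3,"yaw": 0}
    - {"dx": 0,"dy": 0,"dz": -3,"yaw": 0}
    - {"dx": 0,"dy": 0,"dz": -2,"yaw": 0}
    - {"dx": 0,"dy": 0,"dz": 0,"yaw": 0}

```text
clock: 13.8
tool_pos: [0.4435, -0.2255, 0.2178]
ee_rot: [0.002, 0.604, 0.797, 0.001]
force: [-0.5, -0.5, -1.2]
grip_width: 0.092
grasp_force: 0.0
```

```bash
python3 - <<'E'
from h import *
C=cam("scene"); im=imaging.grab_frame("scene"); u,v=proj(C,[(.442,-.225,.05)])[0].astype(int); print(u,v)
cv2.imwrite("pics/s5.png",cv2.resize(im[v-75:v+75,u-100:u+100,::-1],None,fx=4,fy=4,interpolation=2))
E
```

```text
279 151
```

View pics/s5.png

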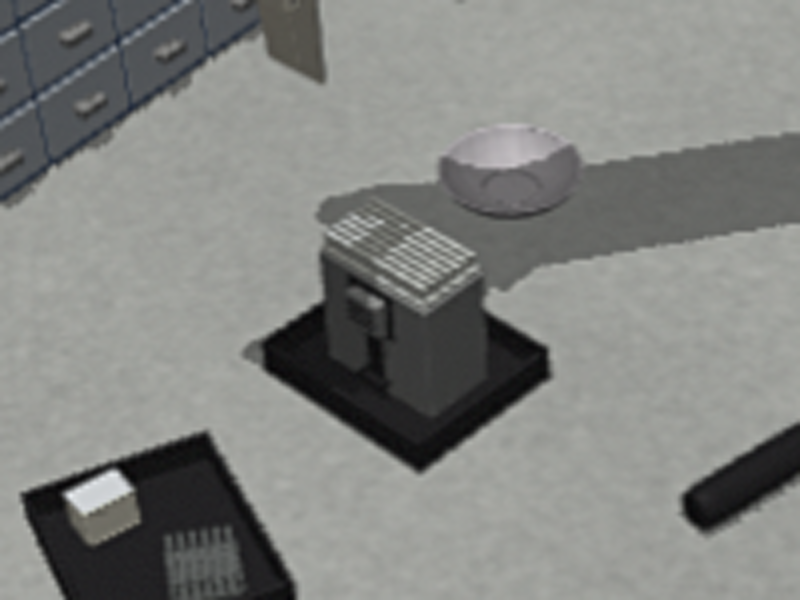

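The module stands upright and central in the empty tray with its button sprung out; the gripper is clear.

```bash
python3 -c "
from rig import arm; print(arm.finish_job())"
```

```text
the job is handed in; nothing more can be done
None
```

I unlatched the finned module, lifted it out and set it standing upright in the middle of the empty tray, with the other module left in its socket; the job was handed in at about 14 s, but no verdict came back.

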